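# Close a small two-part mould

### The job

Close the mould: take the bright aluminium top plate from the green rack, lay it flat, locating ring up, on the pair of steel parallels without dropping it, and let go. Then take it again across its middle, so that it hangs level, and lower it level onto the two guide pins of the bottom half, not letting it fall, until it sits fully home; let go. Leave the other things on the bench where they are.

Things in the scene. Friction and masses are not known exactly. Their poses are not given: they have to be found in the camera images.
- top_plate: Mould's top half: bright aluminium plate 150 x 60 x 24 mm (own x, y, z), about 0.6 kg. Origin: centre of its parting face; own z points out of its back, which has a steel locating ring, 36 mm across, 6 high, in the middle. Two through holes 16 mm wide, brass rims on the back, at own x = -52 and +52 mm, y = 0; a pocket in the parting face clears the core. Fits either way round.
- plate_end (a point): Point in the top plate at own (-50, 0, 12) mm: mid-thickness, 25 mm from its -x end. At the start the plate stands on its +x end in the rack, this end uppermost and free, leaning 30 degrees from upright towards the robot side (attitude: pitch 60 degrees), parting face on the rails, back away from the robot. The sides (60 mm across, own y) can be gripped here.
- plate_mid (a point): Point in the top plate at own (0, 0, 12) mm: mid-thickness at the middle of its length; the sides (60 mm across, own y) can be gripped here when it lies flat.
- rack: Green sloping plate rack, fixed, base 155 x 250 mm: places side by side at own y = -65 and +65 mm hold the top plate and the dark spare plate in either order, standing on a ledge and leaning on two wooden rails on the -x side. The upper rail, 104 mm above the bench, leaves the plates' upper 59 mm free. Origin: centre of the underside.
- parallels: Matched pair of ground steel parallels tied together, 1.8 kg, loose on the bench: two bars 150 mm long (own x), 18 wide, 40 high, side by side, 56 mm over both (own y). The 60 mm wide plate laid along them overhangs 2 mm each side, so its sides can be gripped. They lie roughly left to right. Origin: centre of the underside.
- parallels_top (a point): Centre of the top of the parallels, 40 mm above the bench.
- bottom_half: Mould's bottom half, clamped to the bench, fixed: clamp plate 190 x 96 x 16 mm, above it a core plate 150 x 60 mm (own x, y) with its top, the parting face, 70 mm above the bench, and a brass core 8 mm high in the middle. Two upright steel guide pins, 14 mm thick, at own x = -52 and +52 mm, y = 0, stand 32 mm above the parting face, the last 8 mm tapered. Origin: centre of the underside.
- parting (a point): Centre of the bottom half's parting face, 70 mm above the bench, midway between the pins; axes as the bottom half. When the mould is closed the top plate's origin is at this point.
- spare_plate: Bystander: dark steel plate 150 x 60 x 24 mm, no locating ring, 1.6 kg, in the rack's other slot.
- wrench: Bystander: open-end wrench 190 mm, lying nearest the robot.
- hammer: Bystander: copper-faced hammer, 230 mm, lying beyond the parallels.
- eyebolt: Bystander: steel lifting eye bolt, 90 mm long, lying between the parallels and the hammer.
- spray_can: Bystander: blue spray can with a white top, 58 mm across, 170 mm high, standing at the back.
- hex_key: Bystander: black hex key 150 mm, lying in front of the red tool chest.
Not all that is in view belongs to the job. What is shaped like the parallels but pink or turquoise is not meant.

How it is judged (in metres and radians):
On the way, in this order (a step that is already met when the one before it is completed fails the run):
1. The top plate lies flat, locating ring up, on the parallels and has been let go (angle between top_plate's own z axis and vertical below 0.06 rad and z of top_plate in the frame of parallels_top between -0.004 and 0.004 m and horizontal distance between top_plate and parallels_top below 0.06 m and contact force between the fingers and top_plate below 0.3 N and linear speed of top_plate below 0.02 m/s), for 0.2 s.
2. The plate is held across its middle, lifted clear of the parallels and level (7 degrees) (distance between the grasp point and plate_mid below 0.04 m and contact force between the fingers and top_plate above 1 N and z of top_plate in the frame of parallels_top above 0.015 m and angle between top_plate's own z axis and vertical below 0.122 rad), for 0.1 s.
At the end, for the whole second after the job is handed in: The top plate rests on the bottom half's parting face with both pins through its holes, locating ring up, either way round: within 3 mm sideways, 2.5 mm in height and 0.04 rad of level, released and at rest (horizontal distance between top_plate and parting below 0.003 m and z of top_plate in the frame of parting between -0.003 and 0.0025 m and angle between the x axis of top_plate and the x axis of parting, either way round below 0.06 rad and angle between top_plate's own z axis and vertical below 0.04 rad and linear speed of top_plate below 0.01 m/s); the robot touches nothing.
It fails at once if The plate is dropped onto the parallels (moving faster than 0.5 m/s within 35 mm of lying on them; a fall of more than about 12 mm does that) (horizontal distance between top_plate and parallels_top below 0.09 m and z of top_plate in the frame of parallels_top below 0.035 m and linear speed of top_plate above 0.5 m/s).
It fails at once if The plate falls down the pins (faster than 0.3 m/s within 30 mm of home) (horizontal distance between top_plate and parting below 0.02 m and z of top_plate in the frame of parting below 0.03 m and linear speed of top_plate above 0.3 m/s).
It fails at once if The plate is more than 7 degrees out of level while on the pins (horizontal distance between top_plate and parting below 0.02 m and z of top_plate in the frame of parting below 0.03 m and angle between top_plate's own z axis and vertical above 0.122 rad).
It fails at once if A bystander is pushed more than 25 mm from its place (distance of any of spare_plate, wrench, hammer, eyebolt, spray_can, hex_key from where it was at the start of the episode above 0.025 m).
It also fails if it takes over 72 s, if anything falls off the work surface, if the arm or the gripper's body presses on something with over 40 N, if the wrist force passes 120 N, or if a joint passes its speed limit or range.

### The arm

A 6-joint arm with a two-finger parallel gripper is mounted at the origin on the work surface. World frame = base frame: x ahead of the robot, y to its left, z up, the work surface at z = 0. Lengths are in mm, angles in rad, forces in N, time in s.
With the tool pointing down it reaches from about 350 to 875 mm from the base axis. Payload 4.2 kg.
Tool frame: the origin (TCP) lies at the very end of the fingers, on their centre line; the grasp point (between the pads) lies 19 mm behind it; z points along the fingers, y is the line along which they close (so a half turn about z gives the same grasp; the last joint's range is limited). The gripper opens to 85 mm and grips with 20 to 120 N. Pads are 22 mm wide; open, the fingers measure 114 mm over their backs; the gripper's body (76 mm by 85 mm) begins 54 mm behind the grasp point. The pads swing forward as they close: fully open they stand 13 mm farther back than shut.
Start: joints at [-1.048, 0.385, 0.008, 0, -1.194, -0.259], TCP at [162.986, -603.353, 231.312] pointing down, gripper open.
Joint ranges: [-3.14, 3.14], [-1.21, 2.06], [-1.07, 1.41], [-3.16, 2.05], [-2.99, -0.16], [-3.1, 3.1]. Speed limits (rad/s): [2.79, 2.79, 3.14, 3.14, 3.14, 3.14].

### API

Orientations are given as a unit quaternion [x, y, z, w].
In Python, from bench import arm, optics gives the robot as it stands. The module is installed in compiled form; this text tells all that it offers.
- The arm moves only by the tool step_arm, never from a script. Its argument "motion" is a list of rows, each an object with "dr": the turn, a rotation vector about the tool's x, y, z in units of 8 degrees (1.0 is 8 degrees), a list of three; "slide": the shift along the tool's x, y, z in mm, a list of three; "jaw": the finger opening in mm, from 0 to 85.4. A call has exactly 8 rows; each row is the pose to reach, as a shift and turn from the pose commanded when the call began, along the tool's axes at that moment; what a row does not reach only later rows make up. A row lasts 1/8 s, in which the tool goes at most 62.5 mm and 10.7 degrees, less where a joint would pass 70% of its speed; a pose out of reach is approached as far as the arm can. A call with a gripper value outside its range is refused whole. The fingers move at their own pace and stop on an object; the grip force is fixed at half the most. Time passes only in rows, so rows that repeat a pose let the fingers close, or fill a call up. It gives the time, the measured TCP pose, the force, the opening and the grip force at its end, in the units of the state.
- arm.read_state(): the state, without advancing time (a new reading comes with each control period).
- optics.get_image(name): name is "scene" or "top" or "wrist"; returns the picture (384x512x3 uint8, blue, green, red); there is no depth.
- optics.camera_info(name): a dict with "camera_matrix" (3x3 intrinsics, pixels), "k1" (the pictures are not rectified: a ray, as slopes to the right and down, at radius r is drawn at 1 + k1 r^2 times it, then the intrinsics apply), "view" (4x4, takes a point from world to camera coordinates); the wrist camera has in their place "T_tool_cam" (4x4, takes a point from camera to tool coordinates, whose origin is the TCP and whose axes are the flange's). Camera axes: x right, y up, looking along -z (the intrinsics and any distortion apply to the point x, -y, -z); pixel columns grow to the right and rows downward; lengths in mm; the calibration is good to about 2 mm. A picture is of the moment at which its call begins: read the wrist's pose just before it. camera_info takes no time and is no camera call.
- arm.job_done(): hands the job in; it is judged then, once.
The state is a dict: "clock": time; "joints": joint angles; "joint_vel": joint speeds; "joint_efforts": joint torques, N m; "position": TCP position; "ee_rot": TCP orientation; "contact_force": force on the tool from outside, world axes, zero at the start; "wrist_torque": the same for the moment, N m; "gripper_width": finger opening in mm; "grasp_force": force on a finger pad.
Only numpy, scipy, OpenCV 4.12 (cv2) and the standard library are available. Lean on these libraries where they do the work, as an engineer would, in place of code of your own. Each camera call takes 0.05 s, during which the arm holds its last target. There are 200 camera calls.

## Working session

There is one attempt and no reset: what is moved stays moved. The work goes in short steps, Python scripts to look and compute and a tool call to move; the robot and the scene stay as the last step left them, time stands still between calls to the robot, and variables do not carry over. Pictures are saved under pics/ and viewed, at most 10 in all, crops included, and the job is handed in when it is done.

Besides the shell and the picture viewer there is one more tool, called after "Call:" by a JSON object that holds its "name" and its "arguments". step_arm: Moves the arm, as the interface text tells. Its arguments: {"type":"object","properties":{"motion":{"type":"array","items":{"type":"object","properties":{"dr":{"type":"array","items":{"type":"number"}},"slide":{"type":"array","items":{"type":"number"}},"jaw":{"type":"number"}}}}},"required":["motion"]}

```bash
mkdir -p pics
cat > h.py <<'E'
import numpy as np, cv2
from bench import arm, optics
from scipy.spatial.transform import Rotation as R
def pose():
    s=arm.read_state(); T=np.eye(4); T[:3,:3]=R.from_quat(s["ee_rot"]).as_matrix(); T[:3,3]=s["position"]; return T
def cam(name,T=None):
    c=optics.camera_info(name)
    M=np.linalg.inv(np.array(c["view"])) if "view" in c else T@np.array(c["T_tool_cam"])
    return np.array(c["camera_matrix"]),c["k1"],M
def ray(px,C):
    K,k1,M=C
    p=cv2.undistortPoints(np.array([[px]],float),K,np.array([k1,0,0,0.]))[0,0]
    return M[:3,3],M[:3,:3]@np.array([p[0],-p[1],-1])
def onz(px,C,z):
    o,d=ray(px,C); return o+d*(z-o[2])/d[2]
def proj(P,C):
    K,k1,M=C; q=np.linalg.inv(M)@np.append(P,1); a,b=q[0]/-q[2],-q[1]/-q[2]; f=1+k1*(a*a+b*b)
    return np.array([K[0,0]*a*f+K[0,2],K[1,1]*b*f+K[1,2]])
def tri(p1,C1,p2,C2):
    A=np.zeros((3,3));b=np.zeros(3)
    for p,C in((p1,C1),(p2,C2)):
        o,d=ray(p,C);d=d/np.linalg.norm(d);Q=np.eye(3)-np.outer(d,d);A+=Q;b+=Q@o
    return np.linalg.solve(A,b)
def go(P,Rm,T=None):
    "slide and dr in tool axes from current pose"
    T=pose() if T is None else T
    return (T[:3,:3].T@(np.array(P)-T[:3,3])).round(1), (R.from_matrix(T[:3,:3].T@Rm).as_rotvec(degrees=True)/8).round(3)
E
python3 - <<'E'
from h import *
T=pose();print(T.round(3))
for n in("scene","top","wrist"):
    im=optics.get_image(n);cv2.imwrite(f"pics/{n}0.png",im);C=cam(n,T);print(n,C[0].round(1).tolist(),C[1],C[2].round(3).tolist())
a=cv2.imread("pics/scene0.png");b=cv2.imread("pics/top0.png")
E
```

```text
[[-9.65000e-01 -2.61000e-01 -1.00000e-03  1.62846e+02]
 [-2.61000e-01  9.65000e-01  2.00000e-03 -6.02794e+02]
 [ 0.00000e+00  2.00000e-03 -1.00000e+00  2.30208e+02]
 [ 0.00000e+00  0.00000e+00  0.00000e+00  1.00000e+00]]
scene [[374.9, 0.0, 255.4], [0.0, 374.9, 196.6], [0.0, 0.0, 1.0]] -0.057045836396909834 [[-0.856, -0.385, 0.344, 888.865], [0.516, -0.611, 0.6, 573.365], [-0.02, 0.691, 0.722, 839.788], [0.0, 0.0, 0.0, 1.0]]
top [[375.0, 0.0, 260.5], [0.0, 375.0, 188.0], [0.0, 0.0, 1.0]] -0.11660887715663149 [[-0.001, 0.987, -0.161, 390.06], [-1.0, -0.001, -0.002, 5.101], [-0.003, 0.161, 0.987, 1048.167], [0.0, 0.0, 0.0, 1.0]]
wrist [[265.1, 0.0, 256.2], [0.0, 265.1, 192.2], [0.0, 0.0, 1.0]] -0.06296463685754125 [[-0.26, -0.93, -0.259, 96.73], [0.966, -0.249, -0.073, -620.902], [0.003, -0.269, 0.963, 371.753], [0.0, 0.0, 0.0, 1.0]]
```

View pics/scene0.png

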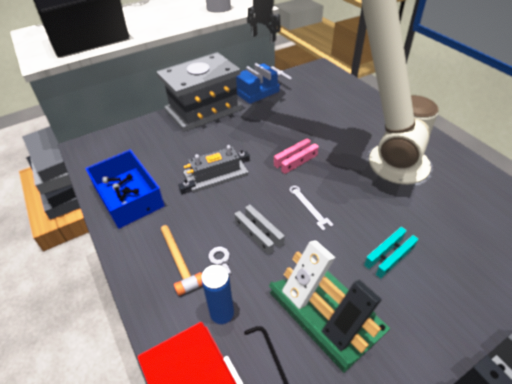

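View pics/top0.png

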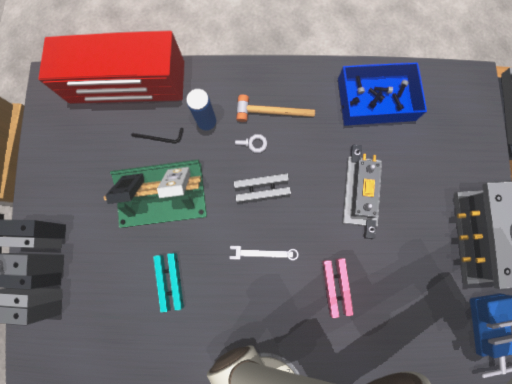

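Run:
```python
import cv2,numpy as np
a=cv2.imread("pics/scene0.png");b=cv2.imread("pics/top0.png")
f=lambda i,x,y,w,h,s:cv2.resize(i[y:y+h,x:x+w],None,fx=s,fy=s,interpolation=cv2.INTER_CUBIC)
c1=f(a,265,235,130,130,3);c2=f(b,100,150,130,86,3)
c3=f(b,225,165,80,45,4.875);
L=np.vstack([c2,np.zeros((132,390,3),np.uint8)]);c3=cv2.resize(c3,(234,132));L[258:,:234]=c3
cv2.imwrite("pics/crop1.png",np.hstack([c1,L]))
hsv=cv2.cvtColor(b,cv2.COLOR_BGR2HSV)
from h import *
C=cam("top")
# parallels: low-sat mid-bright in window, top z=40
m=((hsv[...,1]<50)&(hsv[...,2]>110)).astype(np.uint8);w=np.zeros_like(m);w[165:212,225:300]=1
p=np.argwhere(m&w)[:,::-1].astype(np.float32);r=cv2.minAreaRect(p);print("par",len(p),r)
q=[onz(x,C,40)[:2].round(1) for x in cv2.boxPoints(r)];print(q,np.mean(q,0))
# rack green
g=(cv2.inRange(hsv,(45,100,30),(85,255,255)))
p=np.argwhere(g)[:,::-1].astype(np.float32);r=cv2.minAreaRect(p);print("rack",len(p),r)
q=[onz(x,C,10)[:2].round(1) for x in cv2.boxPoints(r)];print(q,np.mean(q,0))
```

```text
par 916 ((266.0, 191.0), (66.0, 38.0), 0.0)
[array([494.8,  82. ]), array([599.5,  83.1]), array([599.2, -98.1]), array([494.5, -96.3])] [547.     -7.325]
rack 2063 ((158.3454132080078, 193.49417114257812), (56.51181411743164, 88.70980834960938), 82.69424438476562)
[array([609.8, 439.8]), array([641.5, 183.8]), array([481.4, 159.6]), array([448.8, 408.9])] [545.375 298.025]
```

View pics/crop1.png

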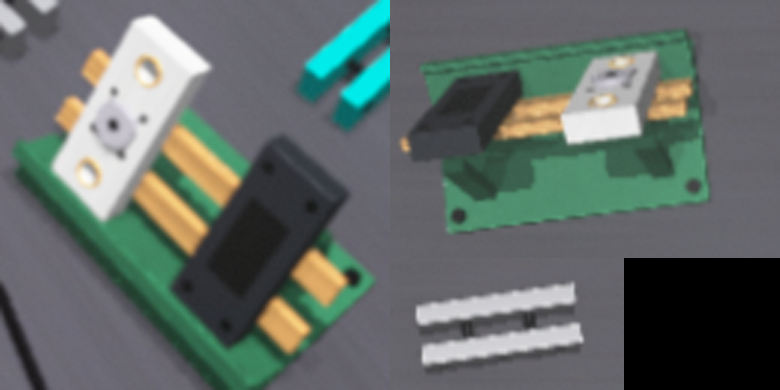

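```bash
cat >> h.py <<'E'
def down(az,tilt=0):
    "tool frame: y at azimuth az, z down, then tilted about y (tool z towards +x_tool for positive?)"
    y=np.array([np.cos(az),np.sin(az),0]);z=np.array([0,0,-1.]);x=np.cross(y,z)
    return np.stack([x,y,z],1)@R.from_rotvec([0,tilt,0]).as_matrix()
E
python3 - <<'E'
from h import *
Ct,Cs=cam("top"),cam("scene")
a=cv2.imread("pics/scene0.png");b=cv2.imread("pics/top0.png")
P={}
for n,p,q in(("h-",(171,183),(314.7,258.3)),("ring",(174,175),(302.7,276.7)),("h+",(178.3,170.7),(294.3,292.3))):
    P[n]=tri(p,Ct,q,Cs);print(n,P[n].round(1),(proj(P[n],Ct)-p).round(1))
# parallels stricter
for n,im,C,(x0,x1,y0,y1) in(("top",b,Ct,(228,296,168,206)),("scene",a,Cs,(230,290,198,250))):
    hsv=cv2.cvtColor(im,cv2.COLOR_BGR2HSV);s=hsv[y0:y1,x0:x1]
    m=((s[...,2]>150)&(s[...,1]<60)).astype(np.uint8);k,lab,st,_=cv2.connectedComponentsWithStats(m)
    for i in range(1,k):
        if st[i,4]>40:
            p=(np.argwhere(lab==i)[:,::-1]+[x0,y0]).astype(np.float32);r=cv2.minAreaRect(p)
            w=np.array([onz(x,C,40) for x in cv2.boxPoints(r)])
            print(n,len(p),[np.round(v,1) for v in r],w[:,:2].round(0).tolist(),w.mean(0).round(1))
# bottom half core brass z=78; pins
hsv=cv2.cvtColor(b,cv2.COLOR_BGR2HSV);m=cv2.inRange(hsv,(18,150,120),(32,255,255));m[:, :355]=0;m[:165]=0;m[210:]=0;m[:,385:]=0
p=np.argwhere(m)[:,::-1].astype(np.float32);print("core",len(p),cv2.minAreaRect(p),onz(p.mean(0),Ct,78))
yw=np.radians(7.4);c,s=np.cos(yw),np.sin(yw);Rr=np.array([[c,-s,0],[s,c,0],[0,0,1]])
Rp=Rr@R.from_rotvec([0,np.pi/3,0]).as_matrix()
for n,v in(("h-",[-52,0,24]),("ring",[0,0,30]),("h+",[52,0,24])): print(n,"origin",(P[n]-Rp@np.array(v)).round(1))
E
```

```text
h- [548.  228.6 149.1] [-0.7  0.7]
ring [577.8 232.1 103.5] [-0.4  0.4]
h+ [598.9 232.8  54.6] [-0.5  0.6]
top 377 [array([260.6, 180.2]), array([ 6.8, 54.3]), np.float64(81.9)] [[575.0, 82.0], [596.0, -65.0], [578.0, -67.0], [557.0, 79.0]] [576.5   7.2  40. ]
top 378 [array([262.8, 193.7]), array([ 6.8, 54.7]), np.float64(81.9)] [[538.0, 77.0], [559.0, -71.0], [540.0, -73.0], [519.0, 74.0]] [539.    1.4  40. ]
scene 303 [array([264.4, 221.1]), array([47.5,  6.5]), np.float64(42.5)] [[556.0, -70.0], [536.0, -80.0], [516.0, 72.0], [535.0, 79.0]] [5.355e+02 1.000e-01 4.000e+01]
scene 302 [array([253.7, 228.3]), array([48.2,  6.3]), np.float64(43.5)] [[594.0, -65.0], [575.0, -73.0], [554.0, 78.0], [572.0, 85.0]] [574.    6.3  40. ]
core 152 ((368.1844482421875, 187.4713134765625), (9.687323570251465, 15.391075134277344), 5.194429397583008) [ 549.89892885 -277.29685364   78.        ]
h- origin [553.2 229.2  92. ]
ring origin [552.  228.7  88.5]
h+ origin [552.5 226.8  87.7]
```

```bash
cat >> h.py <<'E'
yw=np.radians(7.4);c,s=np.cos(yw),np.sin(yw);Rr=np.array([[c,-s,0],[s,c,0],[0,0,1]])
Rp=Rr@R.from_rotvec([0,np.pi/3,0]).as_matrix()
th=np.radians(30);RG=np.array([[np.cos(th),0,np.sin(th)],[0,-1,0],[np.sin(th),0,-np.cos(th)]]) # tool axes (cols) in plate frame
O=np.array([552.5,228.3,90]);G=O+Rp@np.array([-45,0,12]);RT=Rp@RG
E
python3 - <<'E'
from h import *
T=pose();print(RT.round(3),G,np.linalg.det(RT))
Tm=np.eye(4);Tm[:3,:3]=down(np.radians(190));Tm[:3,3]=[480,-150,300]
print(go(Tm[:3,3],Tm[:3,:3]))
P=G-90*RT[:,2];print(P,go(P,RT,Tm))
E
```

```text
[[ 0.859  0.129 -0.496]
 [ 0.112 -0.992 -0.064]
 [-0.5    0.    -0.866]] [540.49314787 226.74058218 134.97114317] 1.0000000000000002
(array([-424.2,  354.8,  -69. ]), array([ 1.0000e-02,  8.0000e-03, -1.0612e+01]))
[585.11835018 232.53638403 212.91342951] (array([-358.5, -169.9,   87.1]), array([ -2.855,  -2.987, -10.653]))
```

Call:
{"name": "step_arm", "arguments": {"motion": [{"slide": [-50, 45, -69], "dr": [0, 0, -1.3], "jaw": 85}, {"slide": [-105, 90, -69], "dr": [0, 0, -2.6], "jaw": 85}, {"slide": [-160, 135, -69], "dr": [0, 0, -3.9], "jaw": 85}, {"slide": [-210, 180, -69], "dr": [0, 0, -5.2], "jaw": 85}, {"slide": [-265, 225, -69], "dr": [0, 0, -6.5], "jaw": 85}, {"slide": [-320, 270, -69], "dr": [0, 0, -7.8], "jaw": 85}, {"slide": [-370, 315, -69], "dr": [0, 0, -9.1], "jaw": 85}, {"slide": [-424, 355, -69], "dr": [0, 0, -10.6], "jaw": 85}]}}

```text
clock: 1.15
position: [436.6, -208.0, 300.3]
ee_rot: [0.761, -0.649, 0.0, -0.0]
contact_force: [1.9, -0.2, -0.0]
gripper_width: 85.1
grasp_force: 0.0
```

Run:
```python
from h import *
T=pose();print(T.round(3),arm.read_state()["joints"])
print(go(G-90*RT[:,2],RT))
```

```text
[[ 1.57000e-01 -9.88000e-01  0.00000e+00  4.36559e+02]
 [-9.88000e-01 -1.57000e-01 -0.00000e+00 -2.07974e+02]
 [ 0.00000e+00 -0.00000e+00 -1.00000e+00  3.00336e+02]
 [ 0.00000e+00  0.00000e+00  0.00000e+00  1.00000e+00]] [-1.07810526e-01  9.47080613e-02 -2.05980302e-01 -2.88544189e-05
 -1.26974322e+00  2.65323255e-01]
(array([-411.8, -215.8,   87.5]), array([ -2.888,  -2.972, -10.772]))
```

Call:
{"name": "step_arm", "arguments": {"motion": [{"slide": [-50, -20, 0], "dr": [-0.3, -0.3, -1.3], "jaw": 85}, {"slide": [-100, -45, 0], "dr": [-0.7, -0.7, -2.7], "jaw": 85}, {"slide": [-150, -70, 0], "dr": [-1.1, -1.1, -4], "jaw": 85}, {"slide": [-200, -95, 0], "dr": [-1.4, -1.5, -5.3], "jaw": 85}, {"slide": [-250, -120, 0], "dr": [-1.8, -1.9, -6.6], "jaw": 85}, {"slide": [-300, -145, 20], "dr": [-2.1, -2.2, -8], "jaw": 85}, {"slide": [-350, -165, 40], "dr": [-2.5, -2.6, -9.3], "jaw": 85}, {"slide": [-360, -172, 55], "dr": [-2.86, -2.98, -10.65], "jaw": 85}]}}

```text
clock: 2.15
position: [551.8, 174.8, 243.1]
ee_rot: [0.969, 0.009, -0.248, 0.014]
contact_force: [0.7, 0.0, 1.0]
gripper_width: 85.1
grasp_force: 0.0
```

Run:
```python
from h import *
optics.get_image("wrist")
optics.get_image("wrist")
optics.get_image("wrist")
T=pose();im=optics.get_image("wrist");C=cam("wrist",T);np.save("T1.npy",T)
print(T.round(3),arm.read_state()["joints"])
for n,v in(("h-",[-52,0,24]),("h+",[52,0,24]),("c1",[-75,30,24]),("c2",[-75,-30,24])):
    p=proj(O+Rp@np.array(v),C);print(n,p.round(0));cv2.circle(im,tuple(int(x) for x in p),3,(0,0,255),1)
cv2.imwrite("pics/w1.png",im)
print(go(G-90*RT[:,2],RT),go(G+24*RT[:,2],RT))
```

```text
[[ 8.77000e-01  1.60000e-02 -4.80000e-01  5.51522e+02]
 [ 1.00000e-03 -1.00000e+00 -3.10000e-02  1.72741e+02]
 [-4.81000e-01  2.60000e-02 -8.77000e-01  2.42478e+02]
 [ 0.00000e+00  0.00000e+00  0.00000e+00  1.00000e+00]] [ 0.47500778  0.55709596  0.30814894 -0.1976402  -1.78072297  1.10795361]
h- [189. 150.]
h+ [189.  53.]
c1 [155. 179.]
c2 [225. 172.]
(array([ 44.4, -61. ,   9.9]), array([-0.24 , -0.17 , -0.805])) (array([ 41.9, -57. , 123.8]), array([-0.24 , -0.17 , -0.805]))
```

View pics/w1.png

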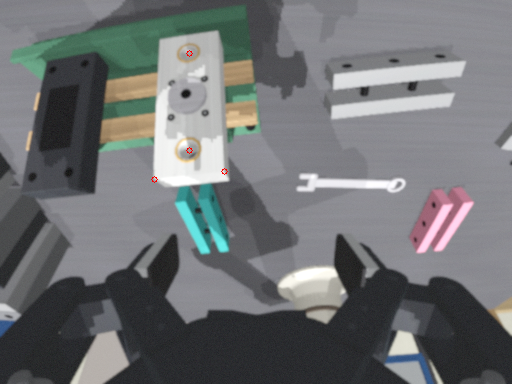

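Call:
{"name": "step_arm", "arguments": {"motion": [{"slide": [30, -40, 5], "dr": [-0.24, -0.17, -0.8], "jaw": 85}, {"slide": [44.5, -61, 10], "dr": [-0.24, -0.17, -0.8], "jaw": 85}, {"slide": [44.5, -61, 10], "dr": [-0.24, -0.17, -0.8], "jaw": 85}, {"slide": [44, -60, 40], "dr": [-0.24, -0.17, -0.8], "jaw": 85}, {"slide": [43, -59, 70], "dr": [-0.24, -0.17, -0.8], "jaw": 85}, {"slide": [42.5, -58, 100], "dr": [-0.24, -0.17, -0.8], "jaw": 85}, {"slide": [42, -57, 124], "dr": [-0.24, -0.17, -0.8], "jaw": 85}, {"slide": [42, -57, 124], "dr": [-0.24, -0.17, -0.8], "jaw": 85}]}}

```text
clock: 3.35
position: [527.9, 223.7, 116.0]
ee_rot: [0.964, 0.062, -0.258, 0.016]
contact_force: [0.0, 0.6, 0.3]
gripper_width: 84.7
grasp_force: 0.0
```

Run:
```python
from h import *
im=optics.get_image("wrist")
print(pose().round(3),go(G+24*RT[:,2],RT),arm.read_state()["contact_force"])
cv2.imwrite("pics/w2.png",im)
```

```text
[[ 8.61000e-01  1.28000e-01 -4.93000e-01  5.29248e+02]
 [ 1.12000e-01 -9.92000e-01 -6.30000e-02  2.24231e+02]
 [-4.97000e-01 -1.00000e-03 -8.68000e-01  1.16804e+02]
 [ 0.00000e+00  0.00000e+00  0.00000e+00  1.00000e+00]] (array([ 0.8, -1. ,  2.5]), array([-0.01 , -0.027, -0.   ])) [-0.41042602 -0.41397968  0.80408196]
```

View pics/w2.png

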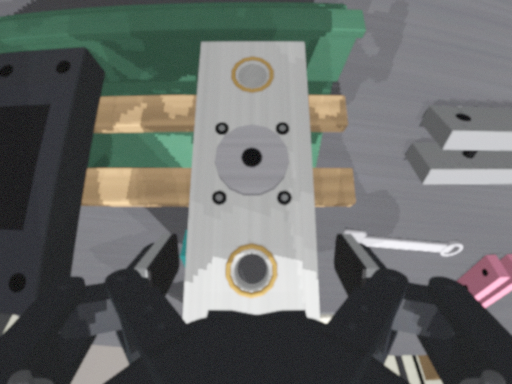

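Call:
{"name": "step_arm", "arguments": {"motion": [{"slide": [0.5, 0, 2], "dr": [0, 0, 0], "jaw": 40}, {"slide": [0.5, 0, 2], "dr": [0, 0, 0], "jaw": 40}, {"slide": [0.5, 0, 2], "dr": [0, 0, 0], "jaw": 40}, {"slide": [0.5, 0, 2], "dr": [0, 0, 0], "jaw": 40}, {"slide": [0.5, 0, 2], "dr": [0, 0, 0], "jaw": 40}, {"slide": [0.5, 0, 2], "dr": [0, 0, 0], "jaw": 40}, {"slide": [0.5, 0, 2], "dr": [0, 0, 0], "jaw": 40}, {"slide": [0.5, 0, 2], "dr": [0, 0, 0], "jaw": 40}]}}

```text
clock: 4.4
position: [529.3, 225.6, 114.4]
ee_rot: [0.964, 0.063, -0.256, 0.016]
contact_force: [2.2, 0.1, 5.8]
gripper_width: 59.5
grasp_force: 65.9
```

```bash
cat >> h.py <<'E'
PC=np.array([556.,4,40]);pa=np.radians(-81.9)   # plate x_own azimuth when laid
c,s=np.cos(pa),np.sin(pa);RF=np.array([[c,-s,0],[s,c,0],[0,0,1.]])
E
python3 - <<'E'
from h import *
T=pose();s=arm.read_state();print(T.round(3),s["gripper_width"],s["grasp_force"],s["joints"])
# plate origin & attitude in tool frame, assuming plate unmoved by the grasp
X=np.eye(4);X[:3,:3]=Rp;X[:3,3]=O
TP=np.linalg.inv(T)@X;np.save("TP.npy",TP);print(TP.round(3))
# lift in tool axes: back along own -z? lift up+z_own
up=T[:3,:3].T@(40*Rp[:,2]+np.array([0,0,110.]));print("lift",up.round(0))
T2=T.copy();T2[:3,3]+=40*Rp[:,2]+[0,0,110]
F=np.eye(4);F[:3,:3]=RF;F[:3,3]=PC+[0,0,60]
D=F@np.linalg.inv(TP);print(D.round(3),go(D[:3,3],D[:3,:3],T2))
E
```

```text
[[ 8.61000e-01  1.30000e-01 -4.92000e-01  5.29347e+02]
 [ 1.13000e-01 -9.92000e-01 -6.30000e-02  2.25590e+02]
 [-4.96000e-01 -2.00000e-03 -8.68000e-01  1.14365e+02]
 [ 0.00000e+00  0.00000e+00  0.00000e+00  1.00000e+00]] 59.47841660694507 65.86841225624084 [ 0.56588661  0.66375587  0.16124158 -0.21263932 -1.54604804  1.19257666]
[[ 8.6400e-01  2.0000e-03  5.0400e-01  3.2325e+01]
 [ 2.0000e-03 -1.0000e+00 -0.0000e+00  3.5900e-01]
 [ 5.0400e-01  1.0000e-03 -8.6400e-01  9.5930e+00]
 [ 0.0000e+00  0.0000e+00  0.0000e+00  1.0000e+00]]
lift [ -34.   -0. -130.]
[[ 1.23000e-01 -9.90000e-01  7.20000e-02  5.51676e+02]
 [-8.55000e-01 -1.43000e-01 -4.99000e-01  3.64700e+01]
 [ 5.04000e-01 -0.00000e+00 -8.64000e-01  9.19960e+01]
 [ 0.00000e+00  0.00000e+00  0.00000e+00  1.00000e+00]] (array([ 43.3, 190.7, 150.3]), array([-0.062,  5.882, 11.584]))
```

Call:
{"name": "step_arm", "arguments": {"motion": [{"slide": [-2, 0, -8], "dr": [0, 0, 0], "jaw": 40}, {"slide": [-6, 0, -22], "dr": [0, 0, 0], "jaw": 40}, {"slide": [-11, 0, -42], "dr": [0, 0, 0], "jaw": 40}, {"slide": [-17, 0, -65], "dr": [0, 0, 0], "jaw": 40}, {"slide": [-23, 0, -90], "dr": [0, 0, 0], "jaw": 40}, {"slide": [-29, 0, -112], "dr": [0, 0, 0], "jaw": 40}, {"slide": [-34, 0, -130], "dr": [0, 0, 0], "jaw": 40}, {"slide": [-34, 0, -130], "dr": [0, 0, 0], "jaw": 40}]}}

```text
clock: 5.4
position: [564.1, 229.9, 243.7]
ee_rot: [0.964, 0.063, -0.256, 0.015]
contact_force: [-0.3, 0.4, -5.8]
gripper_width: 59.1
grasp_force: 65.7
```

Run:
```python
from h import *
T=pose();print(T[:3,3],arm.read_state()["contact_force"],arm.read_state()["grasp_force"])
TP=np.load("TP.npy")
for h in(90,60):
    F=np.eye(4);F[:3,:3]=RF;F[:3,3]=PC+[0,0,h]
    D=F@np.linalg.inv(TP);print(go(D[:3,3],D[:3,:3]))
```

```text
[564.10768381 229.91002205 243.67449171] [-0.25241878  0.43620905 -5.84744796] 65.66638134419918
(array([ 27.7, 190.5, 123.8]), array([-0.067,  5.885, 11.582]))
(array([ 42.6, 190.6, 149.8]), array([-0.067,  5.885, 11.582]))
```

Call:
{"name": "step_arm", "arguments": {"motion": [{"slide": [1, 10, 5], "dr": [0, 0.25, 0.5], "jaw": 40}, {"slide": [3, 25, 14], "dr": [0, 0.7, 1.4], "jaw": 40}, {"slide": [6, 43, 26], "dr": [0, 1.2, 2.4], "jaw": 40}, {"slide": [9, 63, 39], "dr": [0, 1.8, 3.5], "jaw": 40}, {"slide": [12, 83, 53], "dr": [0, 2.35, 4.6], "jaw": 40}, {"slide": [15, 103, 66], "dr": [0, 2.9, 5.7], "jaw": 40}, {"slide": [18, 120, 78], "dr": [0, 3.4, 6.7], "jaw": 40}, {"slide": [20, 130, 85], "dr": [0, 3.7, 7.3], "jaw": 40}]}}

```text
clock: 6.4
position: [552.8, 96.3, 156.9]
ee_rot: [0.903, -0.41, 0.026, 0.124]
contact_force: [0.6, 0.1, -5.3]
gripper_width: 59.4
grasp_force: 65.9
```

Run:
```python
from h import *
T=pose();TP=np.load("TP.npy")
F=np.eye(4);F[:3,:3]=RF;F[:3,3]=PC+[0,0,90]
D=F@np.linalg.inv(TP);print(T[:3,3],go(D[:3,3],D[:3,:3]),arm.read_state()["joints"])
```

```text
[552.84846811  96.34088894 156.87131315] (array([38. , 31.7, 48.5]), array([0.012, 2.205, 4.263])) [ 0.55588052  0.40265928 -0.26356579  0.20333396 -1.09322396  0.05269579]
```

Call:
{"name": "step_arm", "arguments": {"motion": [{"slide": [3, 3, 4], "dr": [0, 0.2, 0.4], "jaw": 40}, {"slide": [9, 8, 11], "dr": [0, 0.5, 1.0], "jaw": 40}, {"slide": [17, 14, 21], "dr": [0, 1.0, 1.9], "jaw": 40}, {"slide": [25, 21, 32], "dr": [0, 1.45, 2.8], "jaw": 40}, {"slide": [32, 27, 41], "dr": [0, 1.85, 3.6], "jaw": 40}, {"slide": [38, 31.7, 48.5], "dr": [0, 2.2, 4.26], "jaw": 40}, {"slide": [38, 31.7, 48.5], "dr": [0, 2.2, 4.26], "jaw": 40}, {"slide": [38, 31.7, 48.5], "dr": [0, 2.2, 4.26], "jaw": 40}]}}

```text
clock: 7.4
position: [554.6, 38.3, 123.6]
ee_rot: [0.731, -0.631, 0.197, 0.169]
contact_force: [-0.2, 0.7, -5.6]
gripper_width: 59.5
grasp_force: 65.9
```

Run:
```python
from h import *
T=pose();TP=np.load("TP.npy");im=optics.get_image("wrist");C=cam("wrist",T)
X=T@TP;print(X.round(3),arm.read_state()["joints"])
pts={"h-":[-52,0,24],"h+":[52,0,24],"c+":[75,30,24],"c-":[75,-30,24]}
for n,v in pts.items():
    p=proj(X[:3,:3]@np.array(v)+X[:3,3],C);print(n,p.round(0));cv2.circle(im,tuple(int(x) for x in p),3,(0,0,255),1)
for v in([75,28],[75,-28],[-75,28],[-75,-28]):
    p=proj(RF@np.array([*v,0.])+PC,C);cv2.circle(im,tuple(int(x) for x in p),3,(255,0,0),1)
sc=optics.get_image("scene")[150:300,190:340]
cv2.imwrite("pics/w3.png",np.hstack([im,cv2.resize(sc,(288,384))[:, :]]))
```

```text
[[ 1.45000e-01  9.89000e-01 -1.00000e-03  5.59019e+02]
 [-9.89000e-01  1.45000e-01 -4.00000e-03  5.77600e+00]
 [-3.00000e-03  1.00000e-03  1.00000e+00  1.31533e+02]
 [ 0.00000e+00  0.00000e+00  0.00000e+00  1.00000e+00]] [ 0.57122022  0.42395579 -0.53740759  0.60398537 -0.9363214  -0.86880544]
h- [256. 275.]
h+ [256.  78.]
c+ [205.  45.]
c- [308.  46.]
```

View pics/w3.png

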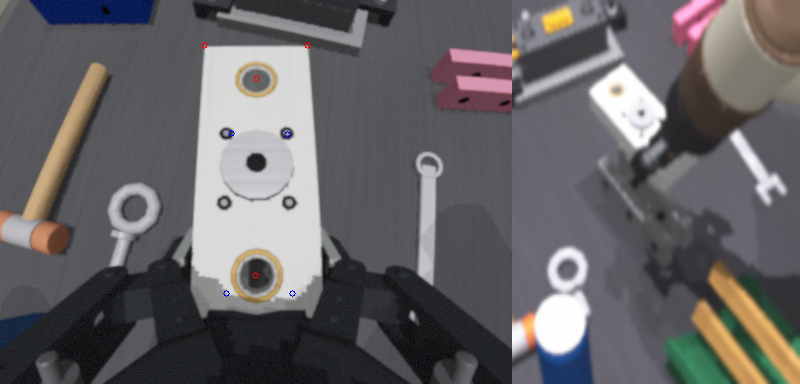

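Run:
```python
from h import *
TP=np.load("TP.npy")
for h in(50,3):
    F=np.eye(4);F[:3,:3]=RF;F[:3,3]=PC+[0,0,h];D=F@np.linalg.inv(TP);print(go(D[:3,3],D[:3,:3]))
```

```text
(array([-19.9,   3.5,  37.1]), array([-0.028,  0.024,  0.016]))
(array([-43.4,   3.7,  77.8]), array([-0.028,  0.024,  0.016]))
```

Call:
{"name": "step_arm", "arguments": {"motion": [{"slide": [-6, 3, 12], "dr": [0, 0, 0], "jaw": 40}, {"slide": [-14, 3.5, 26], "dr": [0, 0, 0], "jaw": 40}, {"slide": [-22, 3.5, 40], "dr": [0, 0, 0], "jaw": 40}, {"slide": [-29, 3.5, 53], "dr": [0, 0, 0], "jaw": 40}, {"slide": [-35, 3.5, 63], "dr": [0, 0, 0], "jaw": 40}, {"slide": [-39, 3.5, 71], "dr": [0, 0, 0], "jaw": 40}, {"slide": [-42, 3.5, 76], "dr": [0, 0, 0], "jaw": 40}, {"slide": [-42.5, 3.5, 77], "dr": [0, 0, 0], "jaw": 40}]}}

```text
clock: 8.5
position: [551.4, 35.5, 35.5]
ee_rot: [0.731, -0.631, 0.197, 0.169]
contact_force: [0.0, 0.0, -4.8]
gripper_width: 59.0
grasp_force: 66.1
```

Run:
```python
from h import *
TP=np.load("TP.npy");optics.get_image("top");T=pose();print((T@TP).round(3),arm.read_state()["contact_force"],arm.read_state()["wrist_torque"])
print("1mm down:",T[:3,:3].T@[0,0,-1])
```

```text
[[ 1.44000e-01  9.90000e-01 -1.00000e-03  5.55943e+02]
 [-9.90000e-01  1.44000e-01 -2.00000e-03  3.05000e+00]
 [-2.00000e-03  2.00000e-03  1.00000e+00  4.36270e+01]
 [ 0.00000e+00  0.00000e+00  0.00000e+00  1.00000e+00]] [ 7.89467039e-04  1.00064037e+00 -5.44655315e+00] [ 1.9007014   0.25147972 -0.00816553]
1mm down: [-0.50214419  0.00180732  0.86478202]
```

Creep down 3 mm.

Call:
{"name": "step_arm", "arguments": {"motion": [{"slide": [-0.3, 0, 0.5], "dr": [0, 0, 0], "jaw": 40}, {"slide": [-0.6, 0, 1], "dr": [0, 0, 0], "jaw": 40}, {"slide": [-0.9, 0, 1.5], "dr": [0, 0, 0], "jaw": 40}, {"slide": [-1.2, 0, 2.1], "dr": [0, 0, 0], "jaw": 40}, {"slide": [-1.5, 0, 2.6], "dr": [0, 0, 0], "jaw": 40}, {"slide": [-1.5, 0, 2.6], "dr": [0, 0, 0], "jaw": 40}, {"slide": [-1.5, 0, 2.6], "dr": [0, 0, 0], "jaw": 40}, {"slide": [-1.5, 0, 2.6], "dr": [0, 0, 0], "jaw": 40}]}}

```text
clock: 9.55
position: [551.4, 35.6, 32.7]
ee_rot: [0.731, -0.631, 0.197, 0.169]
contact_force: [-0.3, -0.8, -5.3]
gripper_width: 59.5
grasp_force: 66.1
```

Run:
```python
from h import *
TP=np.load("TP.npy");T=pose();print((T@TP).round(3),arm.read_state()["contact_force"],arm.read_state()["wrist_torque"])
```

```text
[[ 1.44000e-01  9.90000e-01 -1.00000e-03  5.55841e+02]
 [-9.90000e-01  1.44000e-01 -2.00000e-03  3.08200e+00]
 [-2.00000e-03  1.00000e-03  1.00000e+00  4.06660e+01]
 [ 0.00000e+00  0.00000e+00  0.00000e+00  1.00000e+00]] [-0.3086127 -0.7652453 -5.3090311] [ 1.87894711  0.30074645 -0.01704789]
```

Not yet in contact; 3 mm more.

Call:
{"name": "step_arm", "arguments": {"motion": [{"slide": [-0.3, 0, 0.5], "dr": [0, 0, 0], "jaw": 40}, {"slide": [-0.6, 0, 1], "dr": [0, 0, 0], "jaw": 40}, {"slide": [-0.9, 0, 1.5], "dr": [0, 0, 0], "jaw": 40}, {"slide": [-1.2, 0, 2.1], "dr": [0, 0, 0], "jaw": 40}, {"slide": [-1.5, 0, 2.6], "dr": [0, 0, 0], "jaw": 40}, {"slide": [-1.5, 0, 2.6], "dr": [0, 0, 0], "jaw": 40}, {"slide": [-1.5, 0, 2.6], "dr": [0, 0, 0], "jaw": 40}, {"slide": [-1.5, 0, 2.6], "dr": [0, 0, 0], "jaw": 40}]}}

```text
clock: 10.55
position: [551.5, 35.5, 31.3]
ee_rot: [0.731, -0.631, 0.198, 0.17]
contact_force: [-4.3, 3.7, 6.0]
gripper_width: 59.3
grasp_force: 67.5
```

Run:
```python
from h import *
TP=np.load("TP.npy");T=pose();print((T@TP).round(3),arm.read_state()["contact_force"],arm.read_state()["wrist_torque"])
```

```text
[[ 1.44000e-01  9.90000e-01 -2.00000e-03  5.55925e+02]
 [-9.90000e-01  1.44000e-01 -0.00000e+00  3.02400e+00]
 [-0.00000e+00  2.00000e-03  1.00000e+00  3.92830e+01]
 [ 0.00000e+00  0.00000e+00  0.00000e+00  1.00000e+00]] [-4.27816611  3.70989261  5.9614874 ] [ 1.08518295  1.47401197 -0.77193411]
```

Call:
{"name": "step_arm", "arguments": {"motion": [{"slide": [0, 0, 0], "dr": [0, 0, 0], "jaw": 75}, {"slide": [0, 0, 0], "dr": [0, 0, 0], "jaw": 85}, {"slide": [0, 0, 0], "dr": [0, 0, 0], "jaw": 85}, {"slide": [0, 0, 0], "dr": [0, 0, 0], "jaw": 85}, {"slide": [0, 0, 0], "dr": [0, 0, 0], "jaw": 85}, {"slide": [0, 0, -20], "dr": [0, 0, 0], "jaw": 85}, {"slide": [0, 0, -60], "dr": [0, 0, 0], "jaw": 85}, {"slide": [0, 0, -110], "dr": [0, 0, 0], "jaw": 85}]}}

```text
clock: 11.55
position: [542.4, 90.0, 125.1]
ee_rot: [0.731, -0.631, 0.197, 0.171]
contact_force: [0.6, 0.5, 0.8]
gripper_width: 84.9
grasp_force: 0.0
```

Run:
```python
from h import *
T=pose();print(T.round(3),arm.read_state()["joints"])
P=np.array([560,-5,190]);print(go(P,down(pa-np.pi/2)))
```

```text
[[ 1.26000e-01 -9.89000e-01  7.20000e-02  5.42368e+02]
 [-8.55000e-01 -1.45000e-01 -4.98000e-01  9.00330e+01]
 [ 5.03000e-01  1.00000e-03 -8.64000e-01  1.25122e+02]
 [ 0.00000e+00  0.00000e+00  0.00000e+00  1.00000e+00]] [ 0.6697284   0.43675156 -0.49797753  0.54569893 -0.99397152 -0.90885733]
(array([116.1,  -3.6,  -7.5]), array([-1.000e-03, -3.774e+00,  3.300e-02]))
```

Call:
{"name": "step_arm", "arguments": {"motion": [{"slide": [10, 0, -30], "dr": [0, -0.6, 0], "jaw": 85}, {"slide": [35, -1, -35], "dr": [0, -1.4, 0], "jaw": 85}, {"slide": [65, -2, -30], "dr": [0, -2.4, 0], "jaw": 85}, {"slide": [95, -3, -20], "dr": [0, -3.4, 0.03], "jaw": 85}, {"slide": [116, -3.6, -7.5], "dr": [0, -3.77, 0.03], "jaw": 85}, {"slide": [116, -3.6, -7.5], "dr": [0, -3.77, 0.03], "jaw": 85}, {"slide": [116, -3.6, -7.5], "dr": [0, -3.77, 0.03], "jaw": 85}, {"slide": [116, -3.6, -7.5], "dr": [0, -3.77, 0.03], "jaw": 85}]}}

```text
clock: 12.55
position: [560.3, -4.0, 189.2]
ee_rot: [0.756, -0.654, 0.001, -0.001]
contact_force: [-0.7, 0.0, 0.8]
gripper_width: 85.1
grasp_force: 0.0
```

Run:
```python
from h import *
T=pose();im=optics.get_image("wrist");C=cam("wrist",T);np.save("T4.npy",T);cv2.imwrite("pics/w4raw.png",im)
print(T.round(3))
hsv=cv2.cvtColor(im,cv2.COLOR_BGR2HSV)
br=cv2.inRange(hsv,(12,80,90),(32,255,255))
k,lab,st,cen=cv2.connectedComponentsWithStats(cv2.dilate(br,np.ones((3,3),np.uint8)))
for i in range(1,k):
    if st[i,4]>60: print(st[i],cen[i].round(1),onz(cen[i],C,64).round(1))
for v in([-52,0,24],[52,0,24]): print(proj(RF@np.array(v)+[555.9,3,40],C))
tp=optics.get_image("top");x=tp[140:245,335:395];x=cv2.resize(x,None,fx=3.65,fy=3.65,interpolation=cv2.INTER_CUBIC)[:384]
cv2.imwrite("pics/w4.png",np.hstack([im,x]))
```

```text
[[ 1.44000e-01 -9.90000e-01  2.00000e-03  5.60348e+02]
 [-9.90000e-01 -1.44000e-01  0.00000e+00 -3.96300e+00]
 [ 0.00000e+00 -2.00000e-03 -1.00000e+00  1.89196e+02]
 [ 0.00000e+00  0.00000e+00  0.00000e+00  1.00000e+00]]
[  66   22   27  170 2845] [78.4 94.8] [746.5 -70.8  64. ]
[ 37 187  14  21 221] [ 43.2 196.6] [790.3  41.2  64. ]
[ 77 195  16  21 269] [ 85.1 205.2] [741.9  43.9  64. ]
[257 229  14  12  69] [264.9 233.1] [543.2  47.2  64. ]
[258.98104509 238.44359831]
[259.50399213 142.75721973]Traceback (most recent call last):
  File "<stdin>", line 11, in <module>
    return _nx.concatenate(arrs, 1, dtype=dtype, casting=casting)
           ~~~~~~~~~~~~~~~^^^^^^^^^^^^^^^^^^^^^^^^^^^^^^^^^^^^^^^
ValueError: all the input array dimensions except for the concatenation axis must match exactly, but along dimension 0, the array at index 0 has size 384 and the array at index 1 has size 383
```

Run:
```python
from h import *
im=cv2.imread("pics/w4raw.png")
x=cv2.resize(cv2.imread("pics/top0.png")[140:245,335:395],(219,384),interpolation=cv2.INTER_CUBIC)
cv2.imwrite("pics/w4.png",np.hstack([im,x]))
```

```text
(no output)
```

View pics/w4.png

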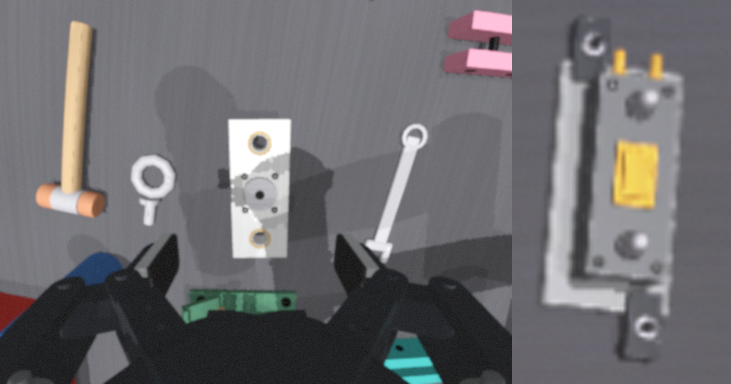

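Run:
```python
from h import *
Ct=cam("top");a=onz((372.8,166.6),Ct,102);b=onz((370.3,205.8),Ct,102);print(a,b,(a+b)/2,np.linalg.norm(a-b),np.degrees(np.arctan2(a[1]-b[1],a[0]-b[0])))
M=(a+b)/2;az=np.arctan2(a[1]-b[1],a[0]-b[0])+np.pi/2
T=pose();print(go([M[0],M[1],240],down(az)))
```

```text
[ 600.83427451 -285.41233139  102.        ] [ 498.10440873 -273.71182481  102.        ] [ 549.46934162 -279.5620781   102.        ] 103.39403840519871 -6.497751862134613
(array([271.2,  50.5, -50.8]), array([-1.0000e-02,  1.4000e-02,  1.3097e+01]))
```

Call:
{"name": "step_arm", "arguments": {"motion": [{"slide": [30, 5, -30], "dr": [0, 0, 1.3], "jaw": 85}, {"slide": [70, 12, -50], "dr": [0, 0, 2.6], "jaw": 85}, {"slide": [110, 20, -50], "dr": [0, 0, 3.9], "jaw": 85}, {"slide": [150, 28, -50], "dr": [0, 0, 5.2], "jaw": 85}, {"slide": [190, 36, -50], "dr": [0, 0, 6.5], "jaw": 85}, {"slide": [230, 43, -50], "dr": [0, 0, 7.8], "jaw": 85}, {"slide": [260, 48, -50], "dr": [0, 0, 9.1], "jaw": 85}, {"slide": [271, 50, -51], "dr": [0, 0, 10.4], "jaw": 85}]}}

```text
clock: 13.65
position: [549.6, -281.1, 239.8]
ee_rot: [-0.127, 0.992, 0.0, 0.001]
contact_force: [-0.1, 0.6, -0.1]
gripper_width: 84.9
grasp_force: 0.0
```

Call:
{"name": "step_arm", "arguments": {"motion": [{"slide": [0, 0, 0], "dr": [0, 0, 1.3], "jaw": 85}, {"slide": [0, 0, 0], "dr": [0, 0, 2.7], "jaw": 85}, {"slide": [0, 0, 0], "dr": [0, 0, 2.7], "jaw": 85}, {"slide": [0, 0, 0], "dr": [0, 0, 2.7], "jaw": 85}, {"slide": [0, 0, 0], "dr": [0, 0, 2.7], "jaw": 85}, {"slide": [0, 0, 0], "dr": [0, 0, 2.7], "jaw": 85}, {"slide": [0, 0, 0], "dr": [0, 0, 2.7], "jaw": 85}, {"slide": [0, 0, 0], "dr": [0, 0, 2.7], "jaw": 85}]}}

```text
clock: 14.65
position: [549.6, -280.3, 240.4]
ee_rot: [0.058, 0.998, 0.0, 0.001]
contact_force: [-0.3, 0.8, -0.4]
gripper_width: 84.8
grasp_force: 0.0
```

Run:
```python
from h import *
T=pose();im=optics.get_image("wrist");C=cam("wrist",T);np.save("T5.npy",T);cv2.imwrite("pics/w5raw.png",im)
print(T.round(3),arm.read_state()["joints"])
x=cv2.resize(im[60:290,170:345],None,fx=2.6,fy=2.6,interpolation=cv2.INTER_CUBIC);cv2.imwrite("pics/w5.png",x)
```

```text
[[-9.93000e-01  1.15000e-01  3.00000e-03  5.49644e+02]
 [ 1.15000e-01  9.93000e-01  1.00000e-03 -2.80276e+02]
 [-3.00000e-03  1.00000e-03 -1.00000e+00  2.40374e+02]
 [ 0.00000e+00  0.00000e+00  0.00000e+00  1.00000e+00]] [-2.10195079e-01  3.64182365e-01  1.90031788e-04 -1.33471394e-03
 -1.20432625e+00 -1.47564813e+00]
```

View pics/w5.png

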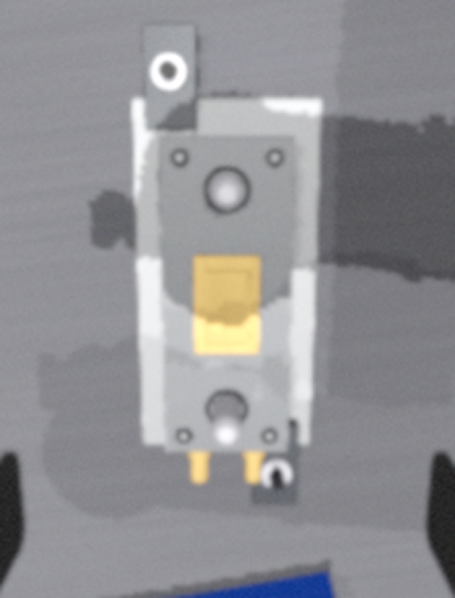

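Run:
```python
from h import *
T=np.load("T5.npy");C=cam("wrist",T)
f=lambda p:(p[0]/2.6+170-.3,p[1]/2.6+60-.3)
a,b=onz(f((227,187)),C,102),onz(f((227,432)),C,102)
print("pins",a.round(1),b.round(1),((a+b)/2).round(1),np.linalg.norm(a-b).round(1),np.degrees(np.arctan2(*(a-b)[1::-1])).round(2))
s=[onz(f(p),C,70) for p in((179,157),(275,157),(184,436),(269,436))];print("screws",np.round(s,1)[:,:2].tolist(),np.mean(s,0).round(1), np.degrees(np.arctan2(*((s[0]+s[1])-(s[2]+s[3]))[1::-1])).round(2))
e=[onz(f(p),C,70) for p in((160,136),(296,136),(166,450),(293,450))];print("edge",np.round(e,1)[:,:2].tolist(),np.mean(e,0).round(1))
c=[onz(f(p),C,78) for p in((193,256),(261,256),(196,353),(260,353))];print("core",np.mean(c,0).round(1))
# plate holes measured same way at T4
T4=np.load("T4.npy");C4=cam("wrist",T4);im=cv2.imread("pics/w4raw.png")
g=[onz(p,C4,64) for p in((259.5,142.3),(260,238.3))];print("holes",np.round(g,1).tolist(),np.mean(g,0).round(1),np.linalg.norm(g[0]-g[1]))
M=(a+b)/2; print("core in tool",T[:3,:3].T@(M-T[:3,3]),"plate in tool",T4[:3,:3].T@(np.mean(g,0)-T4[:3,3]))
# return: vertical over plate
print(go([556,3,190],down(np.radians(-81.7)-np.pi/2)))
```

```text
pins [ 494.9 -272.9  102. ] [ 599.  -284.9  102. ] [ 546.9 -278.9  102. ] 104.8 173.39
screws [[481.2, -292.3], [486.0, -250.5], [612.1, -307.5], [617.0, -266.2]] [ 549.1 -279.1   70. ] 173.28
edge [[471.3, -299.4], [478.2, -240.5], [618.5, -317.3], [625.8, -255.2]] [ 548.5 -278.1   70. ]
core [ 548.  -278.7   78. ]
holes [[563.8, -49.7, 64.0], [548.0, 53.2, 64.0]] [555.9   1.8  64. ] 104.17091510949045
core in tool [  3.19350698   0.92019078 138.3674882 ] plate in tool [ -6.30483932   3.75981225 125.18939486]
(array([ 26.5, 282.1,  50.6]), array([-1.2000e-02,  2.0000e-02, -1.3115e+01]))
```

Call:
{"name": "step_arm", "arguments": {"motion": [{"slide": [0, 20, 0], "dr": [0, 0, -1.3], "jaw": 85}, {"slide": [3, 60, 0], "dr": [0, 0, -2.6], "jaw": 85}, {"slide": [7, 105, 0], "dr": [0, 0, -3.9], "jaw": 85}, {"slide": [11, 150, 0], "dr": [0, 0, -5.2], "jaw": 85}, {"slide": [15, 195, 0], "dr": [0, 0, -6.5], "jaw": 85}, {"slide": [20, 235, 0], "dr": [0, 0, -7.8], "jaw": 85}, {"slide": [24, 268, 0], "dr": [0, 0, -9.1], "jaw": 85}, {"slide": [26.5, 282, 20], "dr": [0, 0, -10.4], "jaw": 85}]}}

```text
clock: 15.7
position: [557.1, 4.9, 222.1]
ee_rot: [-0.623, 0.782, -0.002, 0.003]
contact_force: [-0.7, 0.3, 0.9]
gripper_width: 85.1
grasp_force: 0.0
```

Call:
{"name": "step_arm", "arguments": {"motion": [{"slide": [0, 0, 0], "dr": [0, 0, -1.3], "jaw": 85}, {"slide": [0, 0, 0], "dr": [0, 0, -2.7], "jaw": 85}, {"slide": [0, 0, 0], "dr": [0, 0, -2.7], "jaw": 85}, {"slide": [0, 0, 0], "dr": [0, 0, -2.7], "jaw": 85}, {"slide": [0, 0, 0], "dr": [0, 0, -2.7], "jaw": 85}, {"slide": [0, 0, 0], "dr": [0, 0, -2.7], "jaw": 85}, {"slide": [0, 0, 0], "dr": [0, 0, -2.7], "jaw": 85}, {"slide": [0, 0, 0], "dr": [0, 0, -2.7], "jaw": 85}]}}

```text
clock: 16.7
position: [555.9, 2.9, 220.6]
ee_rot: [0.756, -0.655, 0.001, -0.001]
contact_force: [0.7, 0.0, 0.2]
gripper_width: 84.7
grasp_force: 0.0
```

Run:
```python
from h import *
T=pose();print(T.round(3));print(go([556,2.5,30],down(np.radians(-81.5)-np.pi/2)))
```

```text
[[ 1.42000e-01 -9.90000e-01  3.00000e-03  5.55925e+02]
 [-9.90000e-01 -1.42000e-01  1.00000e-03  2.89100e+00]
 [-0.00000e+00 -3.00000e-03 -1.00000e+00  2.20573e+02]
 [ 0.00000e+00  0.00000e+00  0.00000e+00  1.00000e+00]]
(array([  0.5,   0.5, 190.6]), array([-0.019,  0.002, -0.042]))
```

Call:
{"name": "step_arm", "arguments": {"motion": [{"slide": [0.5, 0.5, 35], "dr": [-0.02, 0, -0.03], "jaw": 85}, {"slide": [0.5, 0.5, 75], "dr": [-0.02, 0, -0.03], "jaw": 85}, {"slide": [0.5, 0.5, 115], "dr": [-0.02, 0, -0.03], "jaw": 85}, {"slide": [0.5, 0.5, 145], "dr": [-0.02, 0, -0.03], "jaw": 85}, {"slide": [0.5, 0.5, 170], "dr": [-0.02, 0, -0.03], "jaw": 85}, {"slide": [0.5, 0.5, 184], "dr": [-0.02, 0, -0.03], "jaw": 85}, {"slide": [0.5, 0.5, 190], "dr": [-0.02, 0, -0.03], "jaw": 85}, {"slide": [0.5, 0.5, 190], "dr": [-0.02, 0, -0.03], "jaw": 85}]}}

```text
clock: 17.7
position: [556.4, 2.6, 30.9]
ee_rot: [0.757, -0.653, 0.0, -0.0]
contact_force: [0.0, -0.2, -0.3]
gripper_width: 84.8
grasp_force: 0.0
```

Call:
{"name": "step_arm", "arguments": {"motion": [{"slide": [0, 0, 0], "dr": [0, 0, 0], "jaw": 40}, {"slide": [0, 0, 0], "dr": [0, 0, 0], "jaw": 40}, {"slide": [0, 0, 0], "dr": [0, 0, 0], "jaw": 40}, {"slide": [0, 0, 0], "dr": [0, 0, 0], "jaw": 40}, {"slide": [0, 0, 0], "dr": [0, 0, 0], "jaw": 40}, {"slide": [0, 0, 0], "dr": [0, 0, 0], "jaw": 40}, {"slide": [0, 0, 0], "dr": [0, 0, 0], "jaw": 40}, {"slide": [0, 0, 0], "dr": [0, 0, 0], "jaw": 40}]}}

```text
clock: 18.7
position: [556.5, 2.6, 31.8]
ee_rot: [0.757, -0.653, 0.0, -0.001]
contact_force: [-1.4, 0.8, 5.5]
gripper_width: 59.0
grasp_force: 66.9
```

Run:
```python
from h import *
T=pose();print(T.round(3),arm.read_state()["contact_force"])
im=optics.get_image("wrist");cv2.imwrite("pics/w6.png",cv2.resize(im[100:384,130:380],None,fx=2,fy=2));np.save("T6.npy",T)
```

```text
[[ 1.47000e-01 -9.89000e-01  1.00000e-03  5.56519e+02]
 [-9.89000e-01 -1.47000e-01  0.00000e+00  2.64100e+00]
 [-0.00000e+00 -1.00000e-03 -1.00000e+00  3.18030e+01]
 [ 0.00000e+00  0.00000e+00  0.00000e+00  1.00000e+00]] [-1.37125978  0.80674594  5.54339586]
```

View pics/w6.png

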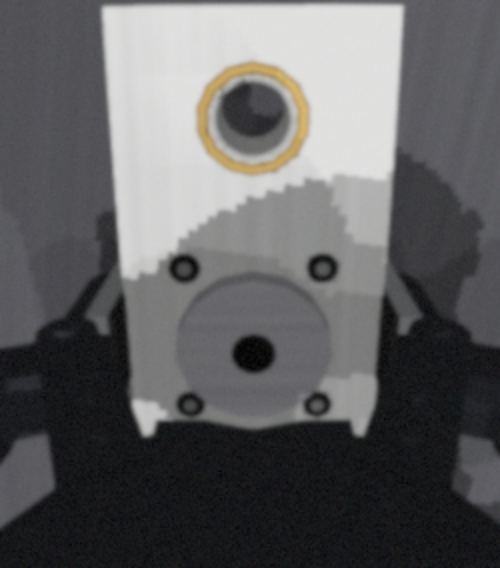

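Run:
```python
from h import *
T=np.load("T6.npy");C=cam("wrist",T);f=lambda p:(p[0]/2+130-.25,p[1]/2+100-.25)
h=onz(f((253.3,119)),C,64);r=onz(f((253.5,354)),C,70);a=onz(f((102,6)),C,64);b=onz(f((404,6)),C,64)
I=lambda p:(T[:3,:3].T@(p-T[:3,3])).round(1)
print(*[(p.round(1),I(p)) for p in(h,r,a,b)],np.linalg.norm((h-r)[:2]))
screws=[onz(f(p),C,64) for p in((184,268),(323,268),(190,404),(316,404))];print(I(np.mean(screws,0)))
print(arm.read_state()["wrist_torque"])
```

```text
(array([563.6, -48.6,  64. ]), array([ 51.7,   0.5, -32.2])) (array([556. ,   2.7,  70. ]), array([ -0.1,   0.5, -38.2])) (array([596.5, -66.6,  64. ]), array([ 74.3, -29.5, -32.2])) (array([537.4, -75.3,  64. ]), array([ 74.3,  30.3, -32.3])) 51.836196881981884
[ -0.1   0.4 -32.2]
[0.19066949 0.60755992 0.00917481]
```

Call:
{"name": "step_arm", "arguments": {"motion": [{"slide": [0, 0, -5], "dr": [0, 0, 0], "jaw": 40}, {"slide": [0, 0, -15], "dr": [0, 0, 0], "jaw": 40}, {"slide": [0, 0, -30], "dr": [0, 0, 0], "jaw": 40}, {"slide": [0, 0, -55], "dr": [0, 0, 0], "jaw": 40}, {"slide": [0, 0, -80], "dr": [0, 0, 0], "jaw": 40}, {"slide": [0, 0, -105], "dr": [0, 0, 0], "jaw": 40}, {"slide": [0, 0, -120], "dr": [0, 0, 0], "jaw": 40}, {"slide": [0, 0, -120], "dr": [0, 0, 0], "jaw": 40}]}}

```text
clock: 19.75
position: [556.6, 2.7, 151.9]
ee_rot: [0.757, -0.653, 0.001, -0.001]
contact_force: [-0.0, 0.7, -5.2]
gripper_width: 59.5
grasp_force: 66.1
```

```bash
cat >> h.py <<'E'
BT=down(np.radians(83.35));BO=np.array([548.2,-278.8])
def bp(z):
    p=np.array([*BO,z]);return p-BT@np.array([-.1,.4,0])
E
python3 - <<'E'
from h import *
T=pose();print(T.round(3),go(bp(140),BT),arm.read_state()["joints"])
E
```

```text
[[ 1.46000e-01 -9.89000e-01  3.00000e-03  5.56563e+02]
 [-9.89000e-01 -1.46000e-01  1.00000e-03  2.66600e+00]
 [-1.00000e-03 -3.00000e-03 -1.00000e+00  1.51886e+02]
 [ 0.00000e+00  0.00000e+00  0.00000e+00  1.00000e+00]] (array([277.6,  49.7,  11.5]), array([-8.0000e-03,  2.3000e-02,  1.3132e+01])) [ 2.95757244e-01  3.39343581e-01 -2.76438268e-01 -5.43909258e-04
 -9.52115921e-01 -1.48663151e-01]
```

Call:
{"name": "step_arm", "arguments": {"motion": [{"slide": [10, 2, 0], "dr": [0, 0, 0.5], "jaw": 40}, {"slide": [30, 5, 0], "dr": [0, 0, 1.4], "jaw": 40}, {"slide": [60, 10, 0], "dr": [0, 0, 2.5], "jaw": 40}, {"slide": [95, 17, 0], "dr": [0, 0, 3.7], "jaw": 40}, {"slide": [130, 23, 0], "dr": [0, 0, 5.0], "jaw": 40}, {"slide": [165, 29, 0], "dr": [0, 0, 6.2], "jaw": 40}, {"slide": [195, 34, 0], "dr": [0, 0, 7.4], "jaw": 40}, {"slide": [220, 39, 0], "dr": [0, 0, 8.5], "jaw": 40}]}}

```text
clock: 20.75
position: [548.5, -221.8, 148.7]
ee_rot: [-0.259, 0.966, 0.001, -0.001]
contact_force: [0.6, 0.0, -4.5]
gripper_width: 59.1
grasp_force: 65.9
```

Run:
```python
from h import *
T=pose();print(T[:3,3],go(bp(140),BT))
```

```text
[ 548.53410912 -221.8433006   148.68001048] (array([ 29.1, -49.4,   8.6]), array([ 0.014, -0.022,  4.589]))
```

Call:
{"name": "step_arm", "arguments": {"motion": [{"slide": [5, -8, 0], "dr": [0, 0, 0.7], "jaw": 40}, {"slide": [11, -19, 0], "dr": [0, 0, 1.7], "jaw": 40}, {"slide": [18, -31, 2], "dr": [0, 0, 2.8], "jaw": 40}, {"slide": [24, -41, 5], "dr": [0, -0.02, 3.8], "jaw": 40}, {"slide": [28, -47, 8], "dr": [0.01, -0.02, 4.4], "jaw": 40}, {"slide": [29, -49.4, 8.5], "dr": [0.01, -0.02, 4.59], "jaw": 40}, {"slide": [29, -49.4, 8.5], "dr": [0.01, -0.02, 4.59], "jaw": 40}, {"slide": [29, -49.4, 8.5], "dr": [0.01, -0.02, 4.59], "jaw": 40}]}}

```text
clock: 21.75
position: [549.6, -277.8, 141.8]
ee_rot: [0.055, 0.999, -0.0, 0.001]
contact_force: [0.3, 0.3, -4.0]
gripper_width: 59.1
grasp_force: 66.0
```

Run:
```python
from h import *
T=pose();s=[];print(T.round(3),go(bp(140),BT),go(bp(98),BT))
im=optics.get_image("wrist");sc=optics.get_image("scene")[130:210,170:260]
cv2.imwrite("pics/w7.png",np.hstack([cv2.resize(im[120:384,130:380],None,fx=1.4,fy=1.4),cv2.resize(sc,(416,int(264*1.4)),interpolation=cv2.INTER_CUBIC)]))
```

```text
[[-9.94000e-01  1.09000e-01  2.00000e-03  5.49602e+02]
 [ 1.09000e-01  9.94000e-01 -0.00000e+00 -2.77848e+02]
 [-2.00000e-03  0.00000e+00 -1.00000e+00  1.41796e+02]
 [ 0.00000e+00  0.00000e+00  0.00000e+00  1.00000e+00]] (array([ 1.4, -1.5,  1.8]), array([0.   , 0.018, 0.05 ])) (array([ 1.5, -1.5, 43.8]), array([0.   , 0.018, 0.05 ]))Traceback (most recent call last):
  File "<stdin>", line 4, in <module>
    return _nx.concatenate(arrs, 1, dtype=dtype, casting=casting)
           ~~~~~~~~~~~~~~~^^^^^^^^^^^^^^^^^^^^^^^^^^^^^^^^^^^^^^^
ValueError: all the input array dimensions except for the concatenation axis must match exactly, but along dimension 0, the array at index 0 has size 370 and the array at index 1 has size 369
```

Call:
{"name": "step_arm", "arguments": {"motion": [{"slide": [1.4, -1.5, 4], "dr": [0, 0.02, 0.05], "jaw": 40}, {"slide": [1.4, -1.5, 14], "dr": [0, 0.02, 0.05], "jaw": 40}, {"slide": [1.4, -1.5, 26], "dr": [0, 0.02, 0.05], "jaw": 40}, {"slide": [1.4, -1.5, 36], "dr": [0, 0.02, 0.05], "jaw": 40}, {"slide": [1.4, -1.5, 41], "dr": [0, 0.02, 0.05], "jaw": 40}, {"slide": [1.4, -1.5, 43], "dr": [0, 0.02, 0.05], "jaw": 40}, {"slide": [1.4, -1.5, 43], "dr": [0, 0.02, 0.05], "jaw": 40}, {"slide": [1.4, -1.5, 43], "dr": [0, 0.02, 0.05], "jaw": 40}]}}

```text
clock: 22.85
position: [548.5, -279.6, 99.5]
ee_rot: [0.058, 0.998, -0.0, 0.001]
contact_force: [-0.2, -0.7, -4.2]
gripper_width: 59.1
grasp_force: 66.0
```

Run:
```python
from h import *
ps=[];
for i in range(6):
    ps.append(pose()); im=optics.get_image("wrist" if i<5 else "scene")
    if i==4: w=im
sc=im
print(np.array([p[:3,3] for p in ps]).round(2).tolist());T=ps[4];T[:3,3]=np.mean([p[:3,3] for p in ps],0)
print(T.round(4),go(bp(98),BT,T))
hsv=cv2.cvtColor(w,cv2.COLOR_BGR2HSV);m=cv2.inRange(hsv,(12,80,90),(32,255,255));m[:130]=0;m[195:]=0;m[:,:220]=0;m[:,295:]=0
p=np.argwhere(m)[:,::-1].astype(np.float32);print("rim",cv2.minEnclosingCircle(p),cv2.fitEllipse(cv2.convexHull(p)))
a=cv2.resize(w[130:190,220:295],(400,320),interpolation=cv2.INTER_CUBIC)
b=cv2.resize(sc[130:210,165:265],(400,320),interpolation=cv2.INTER_CUBIC)
cv2.imwrite("pics/w7.png",np.hstack([a,b]))
```

```text
[[548.5, -279.62, 99.46], [548.46, -279.59, 99.45], [548.42, -279.58, 99.43], [548.36, -279.54, 99.34], [548.3, -279.55, 99.28], [548.28, -279.52, 99.21]]
[[-9.932000e-01  1.168000e-01  6.000000e-04  5.483860e+02]
 [ 1.168000e-01  9.932000e-01 -2.000000e-04 -2.795667e+02]
 [-6.000000e-04 -2.000000e-04 -1.000000e+00  9.936070e+01]
 [ 0.000000e+00  0.000000e+00  0.000000e+00  1.000000e+00]] (array([0.4, 0.3, 1.4]), array([-0.001,  0.004, -0.007]))
rim ((256.0, 158.53225708007812), 27.76395606994629) ((256.0144958496094, 158.51870727539062), (54.7436637878418, 55.07253646850586), 61.78688049316406)
```

View pics/w7.png

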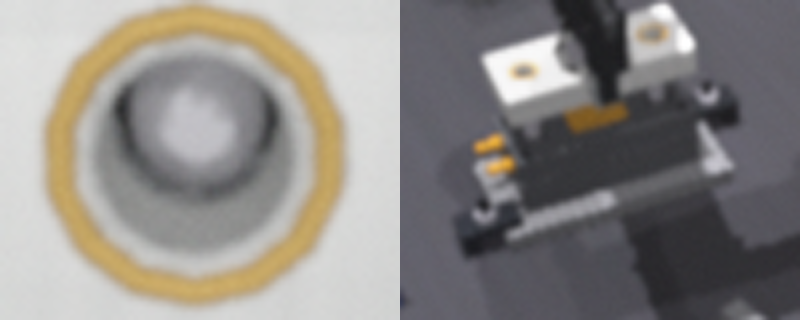

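Run:
```python
from h import *
T=pose();C=cam("wrist",T);f=lambda p:(p[0]/5.333+219.6,p[1]/5.333+129.6)
I=lambda p:(T[:3,:3].T@(p-T[:3,3])).round(2)
zb=T[2,3]+8.2
print("rim",I(onz(f((195,153)),C,zb+24)),"tip disc",I(onz(f((199,124)),C,102)),"collar",I(onz(f((196,127)),C,96)),"bore bottom",I(onz(f((195,153+0)),C,zb)))
print(T[:3,3])
```

```text
rim [ 5.268e+01 -2.000e-02 -3.222e+01] tip disc [51.26  0.38 -2.85] collar [50.21  0.09  3.15] bore bottom [ 4.919e+01 -2.000e-02 -8.220e+00]
[ 548.25060963 -279.53858594   99.16797705]
```

Call:
{"name": "step_arm", "arguments": {"motion": [{"slide": [-0.6, 0.2, 1], "dr": [0, 0, 0], "jaw": 40}, {"slide": [-0.6, 0.2, 3], "dr": [0, 0, 0], "jaw": 40}, {"slide": [-0.6, 0.2, 5], "dr": [0, 0, 0], "jaw": 40}, {"slide": [-0.6, 0.2, 7], "dr": [0, 0, 0], "jaw": 40}, {"slide": [-0.6, 0.2, 9], "dr": [0, 0, 0], "jaw": 40}, {"slide": [-0.6, 0.2, 11], "dr": [0, 0, 0], "jaw": 40}, {"slide": [-0.6, 0.2, 12], "dr": [0, 0, 0], "jaw": 40}, {"slide": [-0.6, 0.2, 12], "dr": [0, 0, 0], "jaw": 40}]}}

```text
clock: 24.15
position: [548.8, -279.4, 86.9]
ee_rot: [0.058, 0.998, -0.0, -0.0]
contact_force: [0.2, 0.4, -5.0]
gripper_width: 58.8
grasp_force: 66.0
```

Run:
```python
from h import *
s=arm.read_state();print(pose().round(3),np.round(s["contact_force"],1),np.round(s["wrist_torque"],2))
```

```text
[[-9.93000e-01  1.17000e-01 -0.00000e+00  5.48790e+02]
 [ 1.17000e-01  9.93000e-01 -0.00000e+00 -2.79384e+02]
 [ 0.00000e+00 -0.00000e+00 -1.00000e+00  8.69250e+01]
 [ 0.00000e+00  0.00000e+00  0.00000e+00  1.00000e+00]] [ 0.2  0.4 -5. ] [0.05 0.06 0.08]
```

Bottom at about 95 mm, no contact force; going on down.

Call:
{"name": "step_arm", "arguments": {"motion": [{"slide": [0, 0, 1], "dr": [0, 0, 0], "jaw": 40}, {"slide": [0, 0, 2.5], "dr": [0, 0, 0], "jaw": 40}, {"slide": [0, 0, 4], "dr": [0, 0, 0], "jaw": 40}, {"slide": [0, 0, 5.5], "dr": [0, 0, 0], "jaw": 40}, {"slide": [0, 0, 7], "dr": [0, 0, 0], "jaw": 40}, {"slide": [0, 0, 8.5], "dr": [0, 0, 0], "jaw": 40}, {"slide": [0, 0, 10], "dr": [0, 0, 0], "jaw": 40}, {"slide": [0, 0, 10], "dr": [0, 0, 0], "jaw": 40}]}}

```text
clock: 25.15
position: [548.7, -279.4, 76.8]
ee_rot: [0.058, 0.998, -0.0, -0.0]
contact_force: [0.7, 0.1, -5.3]
gripper_width: 59.3
grasp_force: 66.0
```

Call:
{"name": "step_arm", "arguments": {"motion": [{"slide": [0, 0, 1.5], "dr": [0, 0, 0], "jaw": 40}, {"slide": [0, 0, 3.5], "dr": [0, 0, 0], "jaw": 40}, {"slide": [0, 0, 5.5], "dr": [0, 0, 0], "jaw": 40}, {"slide": [0, 0, 7.5], "dr": [0, 0, 0], "jaw": 40}, {"slide": [0, 0, 9.5], "dr": [0, 0, 0], "jaw": 40}, {"slide": [0, 0, 11.5], "dr": [0, 0, 0], "jaw": 40}, {"slide": [0, 0, 12.5], "dr": [0, 0, 0], "jaw": 40}, {"slide": [0, 0, 12.5], "dr": [0, 0, 0], "jaw": 40}]}}

```text
clock: 26.15
position: [548.8, -279.4, 64.4]
ee_rot: [0.058, 0.998, -0.0, -0.0]
contact_force: [0.6, -0.8, -5.2]
gripper_width: 58.8
grasp_force: 66.0
```

Call:
{"name": "step_arm", "arguments": {"motion": [{"slide": [0, 0, 0.5], "dr": [0, 0, 0], "jaw": 40}, {"slide": [0, 0, 1], "dr": [0, 0, 0], "jaw": 40}, {"slide": [0, 0, 1.5], "dr": [0, 0, 0], "jaw": 40}, {"slide": [0, 0, 2], "dr": [0, 0, 0], "jaw": 40}, {"slide": [0, 0, 2.5], "dr": [0, 0, 0], "jaw": 40}, {"slide": [0, 0, 3], "dr": [0, 0, 0], "jaw": 40}, {"slide": [0, 0, 3], "dr": [0, 0, 0], "jaw": 40}, {"slide": [0, 0, 3], "dr": [0, 0, 0], "jaw": 40}]}}

```text
clock: 27.15
position: [548.8, -279.4, 61.8]
ee_rot: [0.058, 0.998, -0.0, 0.0]
contact_force: [-1.4, -0.0, -1.9]
gripper_width: 59.0
grasp_force: 66.4
```

Contact is starting; press 1 mm further to confirm seating.

Call:
{"name": "step_arm", "arguments": {"motion": [{"slide": [0, 0, 0.3], "dr": [0, 0, 0], "jaw": 40}, {"slide": [0, 0, 0.6], "dr": [0, 0, 0], "jaw": 40}, {"slide": [0, 0, 0.8], "dr": [0, 0, 0], "jaw": 40}, {"slide": [0, 0, 0.8], "dr": [0, 0, 0], "jaw": 40}, {"slide": [0, 0, 0.8], "dr": [0, 0, 0], "jaw": 40}, {"slide": [0, 0, 0.8], "dr": [0, 0, 0], "jaw": 40}, {"slide": [0, 0, 0.8], "dr": [0, 0, 0], "jaw": 40}, {"slide": [0, 0, 0.8], "dr": [0, 0, 0], "jaw": 40}]}}

```text
clock: 28.15
position: [548.9, -279.4, 61.8]
ee_rot: [0.058, 0.998, -0.0, 0.0]
contact_force: [-2.6, 1.2, 5.7]
gripper_width: 59.0
grasp_force: 67.1
```

Firm contact at the expected home height (61.8). Release and withdraw.

Call:
{"name": "step_arm", "arguments": {"motion": [{"slide": [0, 0, 0.5], "dr": [0, 0, 0], "jaw": 75}, {"slide": [0, 0, 0], "dr": [0, 0, 0], "jaw": 85}, {"slide": [0, 0, 0], "dr": [0, 0, 0], "jaw": 85}, {"slide": [0, 0, 0], "dr": [0, 0, 0], "jaw": 85}, {"slide": [0, 0, -10], "dr": [0, 0, 0], "jaw": 85}, {"slide": [0, 0, -40], "dr": [0, 0, 0], "jaw": 85}, {"slide": [0, 0, -90], "dr": [0, 0, 0], "jaw": 85}, {"slide": [0, 0, -140], "dr": [0, 0, 0], "jaw": 85}]}}

```text
clock: 29.15
position: [548.7, -279.4, 202.8]
ee_rot: [0.058, 0.998, -0.0, 0.0]
contact_force: [1.5, -0.8, -0.1]
gripper_width: 85.0
grasp_force: 0.0
```

Run:
```python
from h import *
for _ in range(4): optics.get_image("top")
T=pose();im=optics.get_image("wrist");C=cam("wrist",T);cv2.imwrite("pics/w8.png",im);print(T.round(3),arm.read_state()["contact_force"],arm.read_state()["clock"])
hsv=cv2.cvtColor(im,cv2.COLOR_BGR2HSV);m=cv2.inRange(hsv,(12,80,90),(32,255,255))
k,lab,st,cen=cv2.connectedComponentsWithStats(cv2.dilate(m,np.ones((3,3),np.uint8)))
for v in([52,0],[-52,0]): print("exp",proj(BT@np.array([*v,0.])+[*BO,94],C).round(1))
for i in range(1,k):
    if st[i,4]>60: print(st[i],cen[i].round(1),onz(cen[i],C,94).round(1))
```

```text
[[-9.93000e-01  1.17000e-01  4.00000e-03  5.49257e+02]
 [ 1.17000e-01  9.93000e-01 -1.00000e-03 -2.79391e+02]
 [-4.00000e-03 -0.00000e+00 -1.00000e+00  2.02629e+02]
 [ 0.00000e+00  0.00000e+00  0.00000e+00  1.00000e+00]] [-0.83693749 -0.39958592 -1.22749111] 29.4
exp [256.6 135.4]
exp [256.7 238.2]
[  0  84  18  18 254] [ 7.6 91.9] [ 424.8 -502.3   94. ]
[244 123  25  26 253] [256.1 135.5] [ 496.6 -273.2   94. ]
[  8 137  27  17 356] [ 20.8 145.1] [ 475.4 -504.6   94. ]
[488 286  17  12 149] [496.4 291.1] [705.8 -10.4  94. ]
[473 294  12  15 102] [478.9 300.2] [714.9 -31.7  94. ]
```

The rim is seen where a seated plate should have it, at (256,135) against an expected (257,135), and the home height was confirmed by force. Handing in.

```bash
python3 -c "
from bench import arm
print(arm.job_done())"
```

```text
the job is handed in; nothing more can be done
None
```

I laid the top plate on the parallels, took it again across its middle and lowered it level onto the guide pins. It met firm contact at the expected home height, then I let go and handed the job in at about 29.4 s, with no verdict returned.

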